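# Index the tube carriage to the flange and hold the lock pin home

## Task

Swing the yellow strap over the copper tube until it rests in its catch, so that the tube is secured in its cradle. Then pull up the red knob of the carriage's lock plunger, slide the carriage by one hole towards the bare metal flange plate (away from the red screen), and push the lock pin fully home in that hole. Finish while still holding the knob down, because the pin springs half-way out when let go; the tube stays in its cradle and everything else on the bench stays where it is.

Things in the scene. Friction and masses are not known exactly. Their poses are not given: they have to be found in the camera images.
- rail: Fixed indexing rail, sizes in mm: grey base plate 190 (x) x 280 (y) x 12 thick; origin at the centre of its underside on the bench, x pointing away from the robot when its yaw is 0, y along the rail (the sliding direction), z up. At x = -60 runs an aluminium bar (34 wide, top at z = 42) with five 16 mm square holes in its top, at y = -120, -60, 0, 60, 120. A blue carriage (175 x 90, plate top at z = 54) rides on the rail; at the start the pin is in the hole at y = 0.
- carriage (a joint): Carriage position along the rail's y axis in m: 0 at the start hole, holes every 0.060 m on both sides (range -0.125 to 0.125). Slides with a light drag of 2 to 3 N once the pin is out. The knob, strap, cradle and tube all travel with it; the lock pin blocks it while in a hole.
- plunger (a joint): Height of the lock plunger in m: 0 = pin fully home (14 mm deep in the bar), about 0.007 = where its centring spring leaves it when let go (pin half-way in, still blocking the slide), above 0.014 = pin clear of the bar, 0.024 = top stop. The spring is 700 N/m both ways: about 5 N down to reach home, 5 to 7 N up to clear the hole. The pin is 10 mm in diameter in a 16 mm hole, so the carriage may be up to 3 mm off when it is pushed in; elsewhere the bar stops the pin.
- knob: Red round knob of the plunger, axis vertical, 30 mm in diameter, 26 mm tall; origin at the centre of its underside. It lies at the rail's x = -60, y = carriage value; its underside is 76 mm above the bench when home, 83 mm at rest. Below it a brass housing 28 mm in diameter, its top at 72 mm. Room for fingers on the y sides.
- knob_center (a point): Centre of the red knob (13 mm below its top).
- strap (a joint): Angle of the yellow strap in rad: 0 = closed, lying level over the tube with its end in the catch; grows as it opens, up and over away from the knob (1.57 = upright); range 0 to 2. Stays where it is left (friction about 0.05 N m); about 1 to 2 N at its end moves it.
- strap_hinge (a point): Hinge axis of the strap, parallel to the rail's y, at rail x = 67, z = 99 mm, on the carriage's far side. The strap is 24 mm wide (y), 5 mm thick (the axis is in mid-thickness), 78 mm long from the hinge towards the rail's -x when closed.
- strap_end (a point): The free end of the strap, mid-width, 78 mm from the hinge. The catch that receives it is a dark steel post with two cheeks (29 mm apart inside, tops at z = 104 mm) at the rail's x = -4.
- tube_center (a point): Centre of the loose copper-coloured tube, 30 mm in diameter, 200 mm long, lying along the rail's y in two V blocks; its axis is 79 mm above the bench.
- cradle (a point): Point of the carriage where the tube's centre belongs (rail x = 35, z = 79 mm).
- flange: Fixed bare-metal flange plate standing upright across one end of the rail, 90 (x) x 10 (y) x 126 high, with four dark bolt holes and a copper-coloured disc in the middle, on a dark foot 90 x 56 x 14; origin at the centre of its underside, at rail x = 35, y = +175 or -175 mm. The sign of its y in the rail's frame tells which way to slide: the tube end comes to 10 mm from it.
- screen: Fixed red upright screen of the same size at the other end of the rail; the carriage must not go towards it.
- wrench: Bystander, to be left alone: steel open-ended wrench lying in front of the rail (robot side), 170 mm long; origin at its underside.
- brush: Bystander, to be left alone: hand brush lying to the left of the rail; origin at its underside.
- hammer: Bystander, to be left alone: hammer lying to the right of the rail; origin at its underside.
- spray: Bystander, to be left alone: spray can standing upright at the left, 54 mm in diameter, 170 mm tall; origin at its underside.
- tips_jar: Bystander, to be left alone: amber jar with a steel lid standing at the right, 60 mm in diameter, 75 mm tall; origin at its underside.
- offcut: Bystander, to be left alone: offcut of dark angle iron lying behind the rail, 90 x 40 x 40 mm high; origin at its underside.
- mug: Bystander, to be left alone: blue mug at the right near the robot, 80 mm in diameter, 90 mm tall; origin at its underside.
Things that resemble listed ones, but are neither listed nor needed, are in the scene too. Of the things that look like the part that bears tube_center, the largest one is meant.

How it is judged (in metres and radians):
On the way, in this order (a step that is already met when the one before it is completed fails the run):
1. the strap is closed in its catch over the tube, the carriage still at its first hole (value of joint strap below 0.07 rad and distance between tube_center and cradle below 0.015 m and value of joint carriage between -0.01 and 0.01 m), for 0.2 s.
2. the plunger is pulled until its pin is clear of the bar, the strap staying closed (value of joint plunger above 0.0142 m and value of joint strap below 0.07 rad), for 0.1 s.
3. the pin is fully home in the next hole towards the flange (((y of flange in the frame of rail above 0 m and value of joint carriage between 0.056 and 0.064 m) or (y of flange in the frame of rail below 0 m and value of joint carriage between -0.064 and -0.056 m)) and value of joint plunger below 0.0025 m), for 0.3 s.
At the end, for the whole second after the job is handed in: The carriage is at the next hole on the flange's side (60 mm from the start, within 4 mm) and still, the pin is held home by the fingers on the knob (plunger below 2.5 mm, finger force above 1.5 N), the strap is closed (below 0.07 rad) and the tube lies in its cradle (centre within 15 mm) (all of step 3 and value of joint strap below 0.07 rad and distance between tube_center and cradle below 0.015 m and contact force between the fingers and knob above 1.5 N and velocity of joint carriage between -0.01 and 0.01 m/s); the arm keeps its last pose, push and grip.
It fails at once if the carriage is slid the wrong way, towards the red screen, by 20 mm or more ((y of flange in the frame of rail above 0 m and value of joint carriage below -0.02 m) or (y of flange in the frame of rail below 0 m and value of joint carriage above 0.02 m)).
It fails at once if the tube is knocked out of its cradle (30 mm or more) (distance between tube_center and cradle above 0.03 m).
It fails at once if a bystander is moved by 30 mm or more (distance of any of wrench, brush, hammer, spray, tips_jar, offcut, mug from where it was at the start of the episode above 0.03 m).
It also fails if it takes over 48 s, if anything falls off the work surface, if the arm or the gripper's body presses on something with over 40 N, if the wrist force passes 120 N, or if a joint passes its speed limit or range.

## Robot

A 6-joint arm with a two-finger parallel gripper is mounted at the origin on the work surface. World frame = base frame: x ahead of the robot, y to its left, z up, the work surface at z = 0. Lengths are in mm, angles in rad, forces in N, time in s.
With the tool pointing down it reaches from about 250 to 800 mm from the base axis. Payload 8.5 kg.
Tool frame: the origin (TCP) lies midway between the tips of the shut fingers; the grasp point (between the pads) lies 19 mm behind it; z points along the fingers, y is the direction in which the jaws open and shut (so a half turn about z gives the same grasp; the last joint's range is limited). The gripper opens to 85 mm and grips with 20 to 120 N. Pads are 22 mm wide; open, the fingers measure 114 mm over their backs; the gripper's body (76 mm by 85 mm) begins 54 mm behind the grasp point. The pads swing forward as they close: fully open they stand 13 mm farther back than shut.
Start: joints at [-1.16, 0.238, -0.013, 1.319, 0, 1.571], TCP at [209.636, -481.281, 231.276] pointing down, gripper open.
Joint ranges: [-2.66, 2.66], [-1.03, 1.9], [-1.14, 1.46], [-1.82, 2.27], [-1.45, 1.34], [-3.14, 3.14]. Speed limits (rad/s): [2.22, 2.22, 2.79, 3.14, 3.14, 3.14].

## Interface

Orientations are given as a 3x3 rotation matrix whose columns are the frame's x, y, z axes.
In Python, from station import manip, camera, camera_model gives the robot as it stands. The module is installed in compiled form; this text tells all that it offers.
- The arm moves only by the shell command python3 -m crank 'ROWS' [OPENING] [FORCE]. ROWS is JSON, a list of rows, each a list of 4 numbers: the shift along the tool's x, y, z as a fraction of full scale, then the turn about the tool's z as a fraction of full scale. In form: [[x, y, z, spin], ...]. A call has 1 to 12 rows; each row is the pose to reach, as a shift and turn from the pose commanded when the call began, along the tool's axes at that moment; what a row does not reach only later rows make up. Full scale, the value 1, is 15 cm for a shift and 90 degrees for a turn. A row lasts 1/8 s, in which the tool goes at most 62.5 mm and 10.7 degrees, less where a joint would pass 70% of its speed; a pose out of reach is approached as far as the arm can. A call with a number of a shift or a turn outside -1 to 1 is refused whole. A call with a gripper value outside its range is refused whole. OPENING is the closure, from 0 (fully open) to 1 (shut), set as the call begins (- or left out, the last holds). The fingers move at their own pace and stop on an object; FORCE is the grip in N (left out, the last holds). Time passes only in rows, so rows that repeat a pose let the fingers close. It gives the time, the measured TCP pose, the force and the opening at its end, in the units of the state.
- manip.read_state(): the state, without advancing time (a new reading comes with each control period).
- camera(name): name is "scene" or "top" or "wrist"; returns the picture (420x560x3 uint8, blue, green, red); there is no depth.
- camera_model(name): a dict with "fx", "fy", "cx", "cy" (pixels), "camera_from_world" (4x4, takes a point from world to camera coordinates); the wrist camera has in their place "tool_from_camera" (4x4, takes a point from camera to tool coordinates, whose origin is the TCP and whose axes are the flange's). Camera axes: x right, y down, z forward; pixel columns grow to the right and rows downward; lengths in mm; the calibration is good to about 2 mm. A picture is of the moment at which its call begins: read the wrist's pose just before it. camera_model takes no time and is no camera call.
- manip.sign_off(): hands the job in, once; it reports no verdict.
The state is a dict: "t": time; "joints": joint angles; "joint_vel": joint speeds; "effort": joint torques, N m; "position": TCP position; "eef_rot": TCP orientation; "wrist_force": force on the tool from outside, world axes, zero at the start; "moment": the same for the moment, N m; "width": opening from 0.0 (shut) to 1.0 (fully open).
Only numpy, scipy, OpenCV 4.12 (cv2) and the standard library are available. Lean on these libraries where they do the work, as an engineer would, in place of code of your own. Each camera call takes 0.05 s, during which the arm holds its last target. There are 200 camera calls.

## Working session

There is one attempt and no reset: what is moved stays moved. The work goes in short steps, Python scripts to look and compute and a shell command to move; the robot and the scene stay as the last step left them, time stands still between calls to the robot, and variables do not carry over. Pictures are saved under pics/ and viewed, about 8 in all and at most 12, crops included, and the job is handed in when it is done.

```bash
mkdir -p pics
python3 - <<'E'
from station import manip,camera,camera_model
import cv2,numpy as np
s=manip.read_state();print({k:np.round(v,3).tolist() for k,v in s.items()})
for n in("scene","top"):
    im=camera(n);cv2.imwrite(f"pics/{n}0.png",im)
    m=camera_model(n);print(n,m["fx"],m["cx"],m["cy"],np.round(m["camera_from_world"],3).tolist())
print(camera_model("wrist"))
E
```

```text
{'t': 0.0, 'joints': [-1.16, 0.239, -0.014, 1.319, -0.0, 1.571], 'joint_vel': [-0.001, 0.0, 0.001, 0.0, -0.0, 0.0], 'effort': [0.0, -53.879, 34.644, 0.018, -0.0, 0.0], 'position': [209.478, -480.944, 230.684], 'eef_rot': [[0.917, 0.399, -0.001], [0.399, -0.917, 0.001], [-0.0, -0.001, -1.0]], 'wrist_force': [0.048, 0.109, -1.312], 'moment': [0.025, -0.014, 0.018], 'width': 0.999}
scene 474.394769235848 274.8847351673778 211.86868135383446 [[0.815, 0.58, 0.001, -440.821], [0.482, -0.676, -0.557, -239.97], [-0.323, 0.454, -0.83, 1854.918], [0.0, 0.0, 0.0, 1.0]]
top 386.95408909229747 281.3467053524878 214.1013216406994 [[-0.014, -1.0, -0.018, -23.084], [-0.993, 0.016, -0.12, 548.441], [0.12, 0.016, -0.993, 1128.029], [0.0, 0.0, 0.0, 1.0]]
{'fx': 376.7243100155826, 'fy': 376.7243100155826, 'cx': 276.3650261048383, 'cy': 209.1249740355454, 'tool_from_camera': array([[-1.23526916e-03, -9.62303985e-01, -2.71973370e-01,
         6.87677425e+01],
       [ 9.99999089e-01, -1.33668053e-03,  1.87610148e-04,
        -1.70250352e+00],
       [-5.44079502e-04, -2.71972891e-01,  9.62304760e-01,
        -1.41509369e+02],
       [ 0.00000000e+00,  0.00000000e+00,  0.00000000e+00,
         1.00000000e+00]])}
```

View pics/scene0.png

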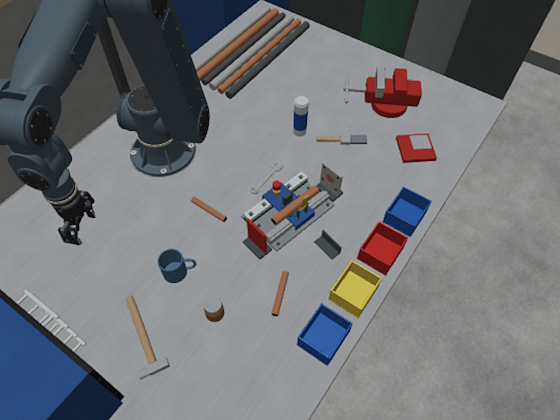

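View pics/top0.png

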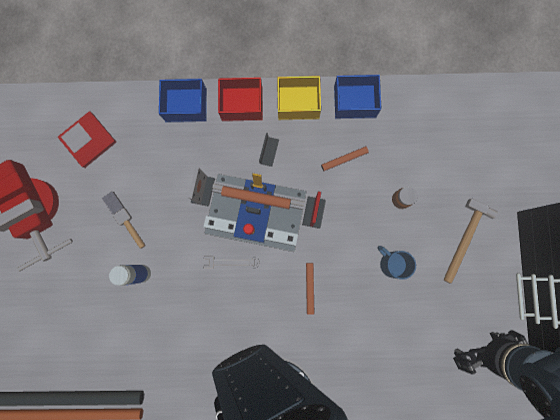

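The flange is at top-view (202,187) on the world +y side, the screen at (316,210), the knob at (248,229) and the strap at (257,180), standing open. Next I'll measure these.

```bash
cat > h.py <<'E'
from station import manip,camera,camera_model
import cv2,numpy as np
def ray(n,uv,st=None):
    m=camera_model(n);d=np.array([(uv[0]-m["cx"])/m["fx"],(uv[1]-m["cy"])/m["fy"],1])
    if n=="wrist":
        st=st or manip.read_state();R=np.array(st["eef_rot"]);T=m["tool_from_camera"]
        return R@T[:3,3]+np.array(st["position"]),R@T[:3,:3]@d
    T=np.array(m["camera_from_world"]);R=T[:3,:3].T
    return -R@T[:3,3],R@d
def onz(n,uv,z,st=None):
    o,d=ray(n,uv,st);return o+d*(z-o[2])/d[2]
def tri(r1,r2):
    (a,d),(b,e)=r1,r2
    s,t=np.linalg.lstsq(np.c_[d,-e],b-a,rcond=None)[0]
    return (a+s*d+b+t*e)/2,np.linalg.norm(a+s*d-b-t*e)
def blobs(im,kind,roi,amin=8):
    h=cv2.cvtColor(im,cv2.COLOR_BGR2HSV);H,S,V=[h[...,i].astype(int) for i in range(3)]
    m={"red":((H<5)|(H>174))&(S>190)&(V>90),"yel":(H>17)&(H<32)&(S>150)&(V>80),"cop":(H>5)&(H<15)&(S>100),"blue":(H>100)&(H<125)&(S>150)}[kind].astype(np.uint8)
    k=np.zeros_like(m);x0,y0,x1,y1=roi;k[y0:y1,x0:x1]=1
    n,l,st,c=cv2.connectedComponentsWithStats(m*k)
    return [(st[i,4],np.round(c[i],1),st[i,:4],np.argwhere(l==i)[:,::-1]) for i in range(1,n) if st[i,4]>=amin]
E
python3 - <<'E'
from h import *
t=cv2.imread("pics/top0.png");s=cv2.imread("pics/scene0.png")
for n,im,roi in(("top",t,(185,160,335,260)),("scene",s,(235,155,350,260))):
    for k in("red","yel","cop"):
        for b in blobs(im,k,roi):
            r=cv2.minAreaRect(b[3].astype(np.float32));print(n,k,b[0],b[1],b[2],np.round(cv2.boxPoints(r),1).tolist())
a=cv2.resize(t[160:260,185:335],None,fx=5,fy=5,interpolation=cv2.INTER_CUBIC);cv2.imwrite("pics/tc.png",a)
a=cv2.resize(s[155:265,235:350],None,fx=5,fy=5,interpolation=cv2.INTER_CUBIC);cv2.imwrite("pics/sc.png",a)
E
```

```text
top yel 19 [255.7 175.4] [253 174   8   6] [[253.0, 174.0], [260.0, 174.0], [260.0, 179.0], [253.0, 179.0]]
top yel 22 [257.7 185.3] [253 183   9   5] [[253.0, 183.0], [261.0, 183.0], [261.0, 187.0], [253.0, 187.0]]
top cop 76 [328.5 164.6] [322 160  13  10] [[321.29998779296875, 164.1999969482422], [333.79998779296875, 159.60000610351562], [335.8999938964844, 165.0], [323.3999938964844, 169.6999969482422]]
top cop 641 [255.4 196.9] [221 186  70  23] [[220.5, 194.6999969482422], [222.3000030517578, 185.5], [290.0, 199.0], [288.20001220703125, 208.1999969482422]]
scene red 40 [276.  184.3] [273 181   7   7] [[273.0, 181.0], [279.0, 181.0], [279.0, 187.0], [273.0, 187.0]]
scene red 56 [255.1 227.4] [246 219  20  18] [[246.0, 220.0], [248.0, 218.0], [265.5, 235.5], [263.5, 237.5]]
scene yel 54 [303.6 202.3] [299 194  10  16] [[298.3999938964844, 208.3000030517578], [305.29998779296875, 192.8000030517578], [309.8999938964844, 194.89999389648438], [303.1000061035156, 210.39999389648438]]
scene cop 37 [329.8 178.1] [327 174   7   9] [[325.5, 176.5], [328.5, 173.5], [334.5, 179.5], [331.5, 182.5]]
scene cop 389 [294.2 204.8] [272 186  48  38] [[270.70001220703125, 217.3000030517578], [314.79998779296875, 183.8000030517578], [320.1000061035156, 190.6999969482422], [276.0, 224.1999969482422]]
```

View pics/tc.png

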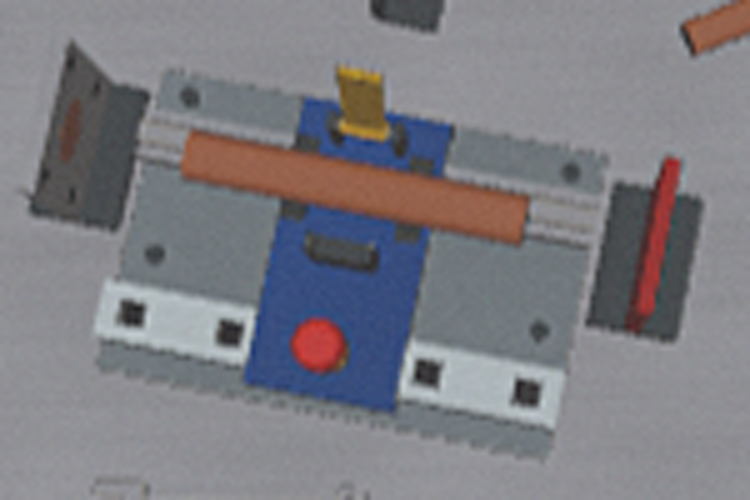

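View pics/sc.png

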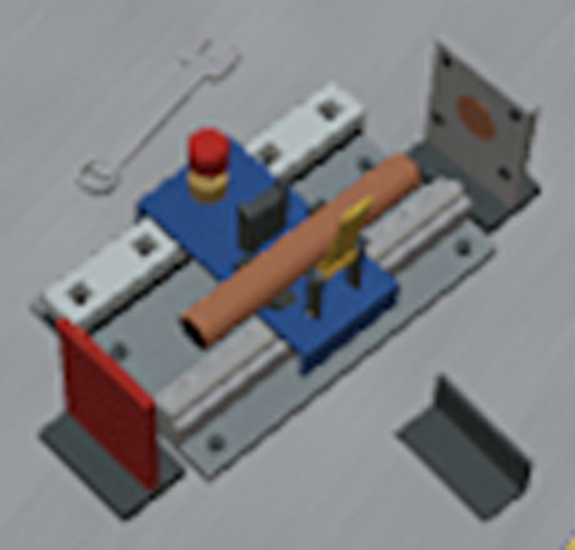

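The crops show the four bare bar holes at crop (133,313), (229,333), (427,373) and (527,391). The knob is at (318,345), the strap tip at about (360,70), the strap hinge at about (365,130), and the catch at (343,252). The rail pose follows from the holes.

```bash
cat >> h.py <<'E'
_H=[onz("top",(185+(a+.5)/5-.5,160+(b+.5)/5-.5),42)[:2] for a,b in((133,313),(229,333),(427,373),(527,391))]
_c=np.mean(_H,0);_e=(_H[0]+_H[1]-_H[2]-_H[3]);EY=_e/np.linalg.norm(_e);EX=np.array([EY[1],-EY[0]])
O=_c+60*EX
def W(x,y,z): return np.r_[O+x*EX+y*EY,z]      # rail -> world
def toR(p): d=np.array(p[:2])-O;return np.round([d@EX,d@EY,p[2]],1)
def proj(n,p,st=None):
    m=camera_model(n);T=np.array(m["camera_from_world"]);q=T[:3,:3]@p+T[:3,3];return np.round([m["fx"]*q[0]/q[2]+m["cx"],m["fy"]*q[1]/q[2]+m["cy"]],1)
def plan(p,yaw,st=None):
    """p: world TCP target, yaw: world angle of tool x -> row numbers"""
    st=st or manip.read_state();R=np.array(st["eef_rot"]);d=R.T@(np.array(p)-np.array(st["position"]))/150
    now=np.arctan2(R[1,0],R[0,0]);a=-(yaw-now);a=(a+np.pi)%(2*np.pi)-np.pi
    return np.round(d,3),round(a/(np.pi/2),3)
E
python3 - <<'E'
from h import *
import h
print([toR(np.r_[p,42]) for p in h._H],O,np.degrees(np.arctan2(EX[1],EX[0])))
up=lambda a,b,o:(o[0]+(a+.5)/5-.5,o[1]+(b+.5)/5-.5)
k=tri(ray("top",up(318,345,(185,160))),ray("scene",up(208,152,(235,155))));print("knob",toR(k[0]),k[1],k[0])
tip=tri(ray("top",up(360,72,(185,160))),ray("scene",up(352,205,(235,155))));print("tip",toR(tip[0]),tip[1])
for a,b in((183,156),(527,220)):print("tube",toR(onz("top",up(a,b,(185,160)),79)))
print("catch",toR(onz("top",up(343,252,(185,160)),100)),"flange",toR(onz("top",up(70,130,(185,160)),63)))
print("wrist",manip.read_state()["position"])
for n in("knob rest",):print(proj("top",W(-60,0,109)),proj("scene",W(-60,0,109)))
print("corner",proj("scene",W(67,0,99)), W(-60,0,96),W(-4,0,100),W(67,0,99))
E
```

```text
[array([-59.7, 119.2,  42. ]), array([-60.3,  60.5,  42. ]), array([-60.6, -59.8,  42. ]), array([ -59.4, -119.9,   42. ])] [559.35071116  48.520935  ] -12.150135325511028
knob [-59.7   1.5  93.9] 1.3638744963900191 [501.29709204  62.52706326  93.88645547]
tip [ 81.1  -1.5 178.6] 1.2207912523864626
tube [ 33.4 102.6  79. ]
tube [  35.3 -101.    79. ]
catch [ -6.   -2.8 100. ] flange [ 37.9 175.1  63. ]
wrist [ 209.50146118 -480.99607264  230.75576255]
[248.  228.2] [275.6 182.6]
corner [301.3 206.7] [500.69474472  61.14937913  96.        ] [555.44031339  49.36283128 100.        ] [624.84987368  34.4191724   99.        ]
```

The rail is consistent: its holes lie on the 60 mm grid, and the tube, catch and flange match to about 3 mm. It sits at yaw −12.15°, the strap is open at about 1.74 rad, and the flange is on +y. I'll move with the gripper shut to behind the strap.

```bash
python3 -m crank '[[0.3,-0.13,0,0.1],[0.6,-0.27,0,0.2],[0.9,-0.4,0,0.3],[1,-0.45,0,0.396],[1,-0.45,0,0.396]]' 1 40; python3 -c "
from h import *
print(plan(W(115,0,230),np.radians(-12.15)))"
```

```text
t: 0.72
position: [320.7, -358.6, 231.1]
eef_rot: [[0.978, -0.207, -0.0], [-0.207, -0.978, 0.0], [-0.0, -0.0, -1.0]]
wrist_force: [-0.1, 0.5, 0.3]
width: 0.001
(array([ 1.762, -2.981,  0.008]), np.float64(0.002))
```

```bash
for i in 1; do python3 -m crank '[[0.2,-0.33,0,0],[0.4,-0.66,0,0],[0.587,-0.994,0,0]]' >/dev/null;  python3 -m crank '[[0.2,-0.33,0,0],[0.4,-0.66,0,0],[0.587,-0.994,0,0]]' >/dev/null; python3 -m crank '[[0.2,-0.33,0,0],[0.4,-0.66,0,0],[0.587,-0.99,0,0],[0.587,-0.99,0,0],[0.587,-0.99,0,0]]'; done;  python3 -c "
from h import *
s=manip.read_state();print(toR(s['position']),plan(W(115,0,150),np.radians(-12.15)))
cv2.imwrite('pics/w1.png',camera('wrist'))"
```

```text
t: 2.1
position: [662.7, -50.1, 231.2]
eef_rot: [[0.996, -0.094, 0.001], [-0.094, -0.994, 0.051], [-0.003, -0.051, -0.999]]
wrist_force: [-0.3, 0.3, -0.4]
width: -0.002
[121.7 -74.6 231.2] (array([ 0.016, -0.471,  0.566]), np.float64(0.075))
```

View pics/w1.png

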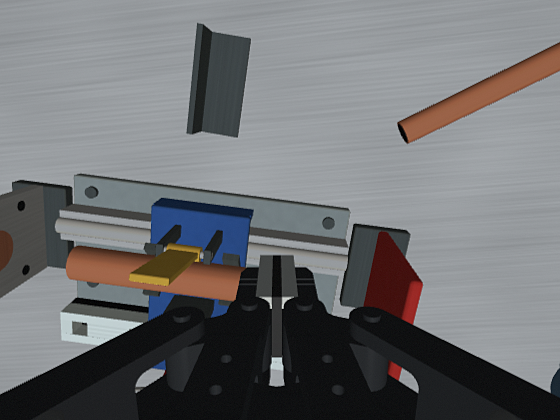

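The wrist view shows the strap at (165,262) leaning open beside the tube. The arm lagged its target, so I'll let it settle.

```bash
python3 -m crank '[[0,0,0,0],[0,0,0,0],[0,0,0,0]]';  python3 -c "
from h import *
s=manip.read_state();print(s['joints'],toR(s['position']),plan(W(115,0,230),np.radians(-12.15)))"
```

```text
t: 2.52
position: [661.9, -49.6, 232.5]
eef_rot: [[0.995, -0.097, 0.003], [-0.097, -0.994, 0.051], [-0.002, -0.051, -0.999]]
wrist_force: [-0.3, 1.2, -1.0]
width: 0.002
[-0.09821471  0.48754691  0.36627888  1.45159941  0.05058962  3.14031505] [120.9 -74.4 232.5] (array([ 0.018, -0.496,  0.042]), np.float64(0.073))
```

Joint 6 hit its limit at 3.14. I'll use the equivalent half-turned orientation, spinning −180°.

```bash
python3 -m crank '[[0,0,0,-0.11],[0,0,0,-0.22],[0,0,0,-0.33],[0,0,0,-0.44],[0,0,0,-0.55],[0,0,0,-0.66],[0,0,0,-0.77],[0,0,0,-0.88],[0,0,0,-0.99],[0,0,0,-1]]' >/dev/null; python3 -m crank '[[0,0,0,-0.11],[0,0,0,-0.22],[0,0,0,-0.33],[0,0,0,-0.44],[0,0,0,-0.55],[0,0,0,-0.66],[0,0,0,-0.77],[0,0,0,-0.88],[0,0,0,-0.92],[0,0,0,-0.92]]';  python3 -c "
from h import *
s=manip.read_state();print(s['joints'],toR(s['position']),plan(W(115,0,230),np.radians(167.85)))"
```

```text
t: 5.03
position: [662.1, -49.4, 232.2]
eef_rot: [[-0.975, 0.224, 0.003], [0.224, 0.973, 0.051], [0.009, 0.05, -0.999]]
wrist_force: [0.7, -0.0, -0.6]
width: 0.003
[-0.09781547  0.4881698   0.36668923  1.4516937   0.0506646   0.1280707 ] [121.  -74.1 232.2] (array([0.047, 0.492, 0.04 ]), np.float64(-0.009))
```

The 3° tilt left over from the limit is harmless, and the planning accounts for it. Next I'll compute the strap-sweep waypoints.

```bash
python3 -m crank '[[0.02,0.16,0.02,0],[0.03,0.33,0.03,0],[0.047,0.492,0.04,-0.01],[0.047,0.492,0.04,-0.01],[0.047,0.492,0.04,-0.01]]';  python3 -c "
from h import *
s=manip.read_state();print(toR(s['position']))
for p in ((115,150),(85,150),(33,150),(33,125),(33,101)): print(p,plan(W(p[0],0,p[1]),np.radians(167.85)))"
```

```text
t: 5.65
position: [671.5, 24.8, 229.8]
eef_rot: [[-0.979, 0.205, 0.002], [0.205, 0.978, 0.05], [0.008, 0.05, -0.999]]
wrist_force: [0.7, 0.0, 0.8]
width: -0.003
[114.6   0.5 229.8]
(115, 150) (array([-0.007, -0.03 ,  0.531]), np.float64(0.004))
(85, 150) (array([ 0.193, -0.029,  0.533]), np.float64(0.004))
(33, 150) (array([ 0.54 , -0.027,  0.536]), np.float64(0.004))
(33, 125) (array([ 0.539, -0.035,  0.702]), np.float64(0.004))
(33, 101) (array([ 0.537, -0.043,  0.862]), np.float64(0.004))
```

```bash
python3 -m crank '[[0,-0.01,0.2,0],[0,-0.02,0.4,0],[0,-0.03,0.532,0],[0,-0.03,0.532,0],[0.1,-0.03,0.533,0],[0.19,-0.03,0.533,0],[0.27,-0.03,0.534,0],[0.35,-0.03,0.534,0],[0.43,-0.03,0.535,0],[0.5,-0.03,0.535,0],[0.54,-0.03,0.535,0],[0.54,-0.03,0.535,0]]';  python3 -c "
from h import *
s=manip.read_state();print(toR(s['position']),plan(W(33,0,125),np.radians(167.85)),plan(W(33,0,101),np.radians(167.85)))
im=camera('wrist');cv2.imwrite('pics/w2.png',im)
print([(b[0],b[1],b[2]) for b in blobs(im,'yel',(0,0,560,420))])"
```

```text
t: 7.15
position: [591.2, 40.9, 150.3]
eef_rot: [[-0.979, 0.205, 0.002], [0.205, 0.977, 0.051], [0.008, 0.05, -0.999]]
wrist_force: [-0.1, -1.0, -0.7]
width: -0.001
[ 32.7  -0.8 150.3] (array([-0.003, -0.003,  0.168]), np.float64(0.004)) (array([-0.005, -0.011,  0.328]), np.float64(0.004))
[(np.int32(1465), array([277.8, 246.9]), array([248, 234,  62,  33], dtype=int32))]
```

View pics/w2.png

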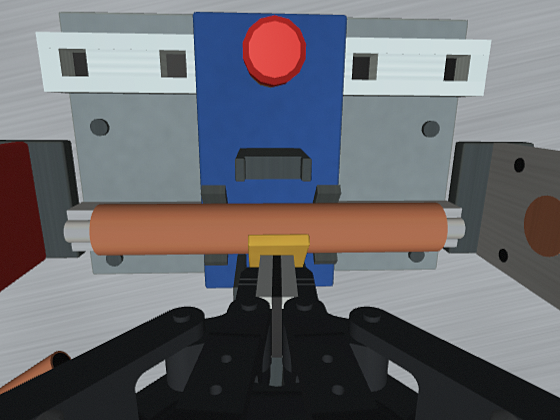

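The strap has swung over, with its tip at (278,246) in front of the fingers, and the tube is still seated. I'll press down.

```bash
python3 -m crank '[[0,0,0.05,0],[0,0,0.1,0],[0,0,0.15,0],[0,-0.005,0.2,0],[0,-0.005,0.25,0],[-0.005,-0.01,0.29,0],[-0.005,-0.01,0.31,0],[-0.005,-0.01,0.325,0],[-0.005,-0.01,0.33,0],[-0.005,-0.01,0.33,0]]';  python3 -c "
from h import *
s=manip.read_state();print(toR(s['position']),plan(W(33,0,101),np.radians(167.85)))
im=camera('wrist');cv2.imwrite('pics/w3.png',im)"
```

```text
t: 8.45
position: [592.1, 41.6, 101.9]
eef_rot: [[-0.979, 0.205, 0.003], [0.205, 0.977, 0.051], [0.007, 0.05, -0.999]]
wrist_force: [-5.4, -0.8, 10.8]
width: -0.002
[ 33.5   0.2 101.9] (array([ 0.003, -0.001,  0.006]), np.float64(0.003))
```

View pics/w3.png

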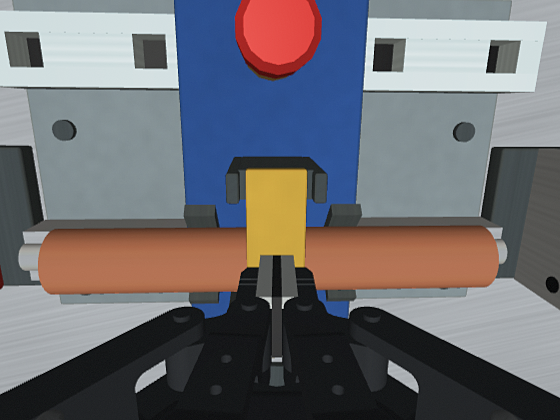

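The strap is closed between the catch cheeks, with 10.8 N of push against its stop. I'll lift, go towards the knob and measure it.

```bash
python3 -m crank '[[0,0,-0.1,0],[0,0,-0.3,0],[0,0,-0.5,0],[0.15,0,-0.5,0],[0.25,0,-0.5,0],[0.25,0,-0.5,0],[0.25,0,-0.5,0]]' 0.2 40;  python3 -c "
from h import *
s=manip.read_state();print(toR(s['position']))
im=camera('wrist');cv2.imwrite('pics/w4.png',im)
for b in blobs(im,'red',(120,0,440,420),100):
  c,r=cv2.minEnclosingCircle(b[3].astype(np.float32));print(b[:3],c,r,toR(onz('wrist',c,105,s)))
for y in blobs(im,'yel',(0,0,560,420),100): print(y[:3],toR(onz('wrist',(y[1][0],y[2][1]),101.5,s)))
K=W(-60,0,0)[:2]
for z in (150,79): print(plan(np.r_[K,z],np.radians(167.85)))"
```

```text
t: 9.38
position: [555.7, 45.5, 175.8]
eef_rot: [[-0.979, 0.205, 0.003], [0.205, 0.977, 0.051], [0.008, 0.05, -0.999]]
wrist_force: [0.2, 0.8, 0.4]
width: 0.796
[ -3.   -3.7 175.8]
(np.int32(682), array([275.8, 124.7]), array([251,  99,  52,  54], dtype=int32)) (276.53887939453125, 125.75080871582031) 26.821369171142578 [-61.2   0.7 105. ]
(np.int32(4703), array([275.3, 269.9]), array([255, 209,  41, 124], dtype=int32)) [-12.6   0.4 101.5]
(array([0.379, 0.018, 0.175]), np.float64(0.004))
(array([ 0.376, -0.005,  0.648]), np.float64(0.004))
```

Knob at rail (−61, 0.7), and the strap end at −12.6 against a nominal −11 (closed). I'll descend and grip.

```bash
python3 -m crank '[[0.15,0.01,0.05,0],[0.3,0.02,0.1,0],[0.38,0.022,0.175,0],[0.382,0.02,0.175,0],[0.382,0.015,0.3,0],[0.38,0.005,0.45,0],[0.38,0,0.6,0],[0.38,0,0.65,0],[0.38,0,0.65,0]]' && python3 -m crank '[[0,0,0,0],[0,0,0,0],[0,0,0,0],[0,0,0,0],[0,0,0,0],[0,0,0,0]]' 1 60;  python3 -c "
from h import *
s=manip.read_state();print(toR(s['position']))
for z in (5,12,): print(plan(np.array(s['position'])+[0,0,z],np.radians(167.85)))
print(plan(np.array(s['position'])+np.r_[60*EY,14],np.radians(167.85)))
"
```

```text
t: 10.55
position: [500.2, 62.0, 79.0]
eef_rot: [[-0.979, 0.205, 0.002], [0.205, 0.977, 0.051], [0.008, 0.05, -0.999]]
wrist_force: [1.2, -0.3, 0.5]
width: 0.796
t: 11.3
position: [500.2, 62.1, 79.1]
eef_rot: [[-0.979, 0.205, 0.004], [0.205, 0.977, 0.051], [0.007, 0.05, -0.999]]
wrist_force: [3.5, 0.4, 0.7]
width: 0.329
[-60.7   0.8  79.1]
(array([ 0.   ,  0.002, -0.033]), np.float64(0.003))
(array([ 0.001,  0.004, -0.08 ]), np.float64(0.003))
(array([-0.002,  0.404, -0.073]), np.float64(0.003))
```

Width 0.33 (28 mm), so the knob is gripped. I'll pull up by about 12.5 mm.

```bash
python3 -m crank '[[0,0,-0.02,0],[0,0.002,-0.04,0],[0,0.003,-0.06,0],[0,0.004,-0.085,0],[0,0.004,-0.085,0],[0,0.004,-0.085,0],[0,0.004,-0.085,0]]';  python3 -c "
from h import *
s=manip.read_state();print(toR(s['position']),s['wrist_force'])
im=camera('wrist');cv2.imwrite('pics/w5.png',im)
print(plan(np.array(s['position'])+np.r_[60*EY,0],np.radians(167.85)))
"
```

```text
t: 12.18
position: [500.0, 62.0, 91.4]
eef_rot: [[-0.979, 0.205, 0.003], [0.205, 0.977, 0.05], [0.008, 0.05, -0.999]]
wrist_force: [6.3, 0.1, -8.2]
width: 0.327
[-60.8   0.7  91.4] [ 6.3012762   0.06794366 -8.24092959]
(array([-0.002,  0.4  ,  0.02 ]), np.float64(0.003))
```

View pics/w5.png

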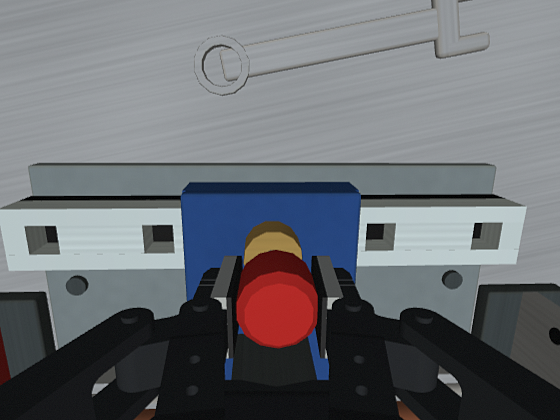

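The knob is held between the pads with the housing visible below it, and 8.2 N of pull puts the plunger near 19 mm, clear of the bar. I'll slide 60 mm along +y.

```bash
python3 -m crank '[[0,0.03,0.001,0],[0,0.09,0.004,0],[0,0.15,0.007,0],[0,0.21,0.01,0],[0,0.27,0.013,0],[-0.001,0.32,0.016,0],[-0.002,0.36,0.018,0],[-0.002,0.385,0.019,0],[-0.002,0.4,0.02,0],[-0.002,0.4,0.02,0],[-0.002,0.4,0.02,0],[-0.002,0.4,0.02,0]]';  python3 -c "
from h import *
s=manip.read_state();print(toR(s['position']),s['wrist_force'],s['width'])
im=camera('wrist');cv2.imwrite('pics/w6.png',im)
b=max(blobs(im,'red',(180,150,380,420),100),key=lambda b:b[0]);print(b[:3])
print(plan(np.array(s['position'])-[0,0,19.5],np.radians(167.85)))
"
```

```text
t: 13.72
position: [512.7, 120.4, 91.3]
eef_rot: [[-0.979, 0.206, 0.003], [0.205, 0.977, 0.05], [0.008, 0.049, -0.999]]
wrist_force: [6.4, -1.5, -7.6]
width: 0.331
[-60.7  60.5  91.3] [ 6.37537096 -1.47770637 -7.62932951] 0.3314823085050885
(np.int32(5011), array([277.1, 308.9]), array([236, 271,  82,  77], dtype=int32))
(array([-0.001, -0.006,  0.13 ]), np.float64(0.003))
```

View pics/w6.png

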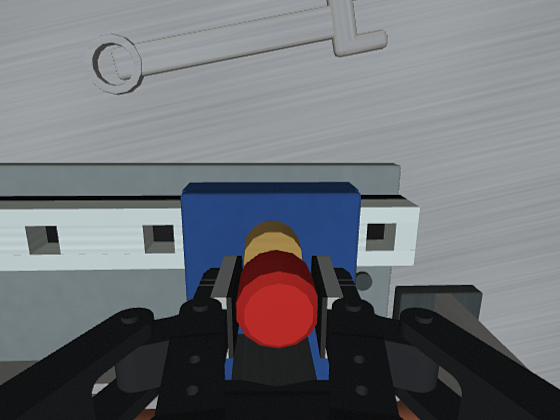

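The view repeats the earlier hole layout (holes at 158 and 381 px), so the carriage moved exactly one pitch. I'll push the pin home.

```bash
python3 -m crank '[[0,-0.001,0.03,0],[0,-0.003,0.06,0],[0,-0.004,0.09,0],[0,-0.005,0.11,0],[0,-0.006,0.125,0],[0,-0.006,0.135,0],[0,-0.006,0.14,0],[0,-0.006,0.14,0],[0,-0.006,0.14,0],[0,-0.006,0.14,0]]';  python3 -c "
from h import *
s=manip.read_state();print(toR(s['position']),s['wrist_force'],s['width'])
"
```

```text
t: 15.02
position: [513.2, 121.5, 72.9]
eef_rot: [[-0.979, 0.205, 0.006], [0.205, 0.977, 0.052], [0.005, 0.052, -0.999]]
wrist_force: [0.7, -0.3, 20.7]
width: 0.331
[-60.4  61.6  72.9] [ 0.73698333 -0.34208838 20.70387939] 0.33102035448667005
```

20.7 N is far above the 5 N the spring needs, so the pin is against a stop. I'll check that the knob did not slip in the grip, and check the strap and tube from the top view.

```bash
python3 -m crank '[[0,0,0,0],[0,0,0,0],[0,0,0,0]]'; python3 -c "
from h import *
s=manip.read_state()
im=camera('wrist');cv2.imwrite('pics/w7.png',im)
b=max(blobs(im,'red',(180,150,380,420),100),key=lambda b:b[0]);print(b[:3])
a=camera('top');c=camera('scene');cv2.imwrite('pics/t7.png',a)
o=np.hstack([cv2.resize(a[150:260,180:340],(400,275)),cv2.resize(c[150:265,230:350],(400,383))[:275]]);cv2.imwrite('pics/f.png',np.vstack([o,cv2.resize(im[150:420,80:480],(800,320))[:325]]))
for n,i,r in(('top',a,(185,160,335,260)),('scene',c,(235,155,350,260))):
  for k in('yel','cop'):
    for q in blobs(i,k,r): print(n,k,q[:3])
print(proj('top',W(28,60,101)),proj('scene',W(28,60,101)))
"
```

```text
t: 15.4
position: [513.2, 121.4, 72.8]
eef_rot: [[-0.979, 0.205, 0.006], [0.205, 0.977, 0.052], [0.005, 0.052, -0.999]]
wrist_force: [-0.9, -0.5, 21.5]
width: 0.33
(np.int32(4979), array([277.2, 308.5]), array([236, 270,  82,  77], dtype=int32))
top yel (np.int32(164), array([235.3, 190.1]), array([232, 179,  10,  29], dtype=int32))
top cop (np.int32(75), array([328.6, 164.7]), array([322, 160,  13,  11], dtype=int32))
top cop (np.int32(282), array([253.6, 196.5]), array([238, 190,  32,  14], dtype=int32))
scene yel (np.int32(143), array([307.6, 190.9]), array([298, 183,  21,  17], dtype=int32))
scene cop (np.int32(191), array([322.3, 183.6]), array([310, 174,  24,  20], dtype=int32))
scene cop (np.int32(201), array([297.1, 202.9]), array([285, 193,  25,  21], dtype=int32))
[234.  194.1] [305.9 189.7]
```

View pics/f.png

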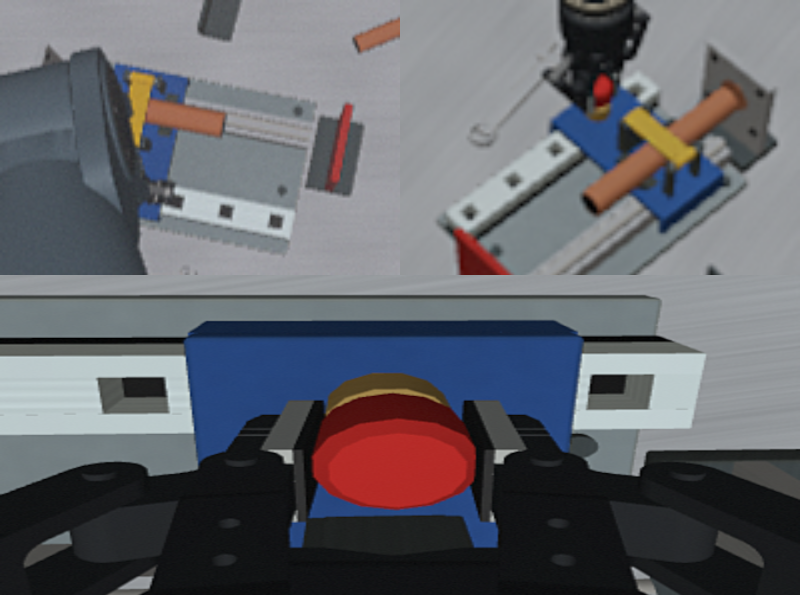

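There is no slip: the knob sits at the same wrist pixel to 0.5 px. That puts the plunger at about 0.7 mm. The strap is level over the tube, and the tube end is next to the flange. Handing in.

```bash
python3 -c "
from station import manip
print(manip.sign_off())"
```

```text
the job is handed in; nothing more can be done
None
```

I closed the yellow strap in its catch, pulled the lock plunger, slid the carriage one hole towards the flange and pushed the pin home. I handed in at about 15.6 s with the fingers still gripping the knob; the hand-in gave no verdict.

**Last checks:**
- **Carriage:** moved about 60.7 mm towards the flange, going by the arm's position. After the slide, the wrist view showed the same hole layout as at the start hole.
- **Pin:** plunger about 0.7 mm above home, with a 21 N push (the spring needs 5 N). The knob stayed within 0.5 px in the wrist view, so it had not slipped.
- **Strap and tube:** the strap lies level across the tube in its catch, and the tube is in its cradle with its end at the flange.
- **Bystanders:** no contact showed in the forces or pictures, but I did not measure their positions again at the end.

**What went wrong:** joint 6 reached its range limit on the way in. I turned the gripper half a turn, and the tool kept a tilt of about 3° for the rest of the run. I allowed for it, and the later moves still landed within about 2 mm. No final check failed or disagreed.

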